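# Hold the last footstool leg in its glued corner

## Robot

A 6-joint arm with a two-finger parallel gripper is mounted at the origin on the work surface. World frame = base frame: x ahead of the robot, y to its left, z up, the work surface at z = 0. Lengths are in mm, angles in degrees, forces in N, time in s.
With the tool pointing down it reaches from about 300 to 850 mm from the base axis. Payload 4.2 kg.
Tool frame: the origin (TCP) lies at the very end of the fingers, on their centre line; the grasp point (between the pads) lies 19 mm behind it; z points along the fingers, y is the line along which they close (so a half turn about z gives the same grasp; the last joint's range is limited). The gripper opens to 91 mm and grips with 3 to 60 N. Pads are 32 mm wide; open, the fingers measure 118 mm over their backs; the gripper's body (76 mm by 178 mm) begins 60 mm behind the grasp point.
Start: joints at [75.115, 18.312, 89.639, -0, 72.044, -1.146], TCP at [136.569, 558.563, 213.976] pointing down, gripper open.
Joint ranges: [-177.97, 177.97], [-48.28, 115.42], [12.27, 149.76], [-77.06, 257.06], [2.81, 150.46], [-146.56, 146.56]. Speed limits (degrees/s): [147.25, 147.25, 180, 180, 180, 180].

## Interface

Orientations are given as [roll, pitch, yaw] about the fixed x, y, z axes, in that order (R = Rz(yaw) Ry(pitch) Rx(roll)).
In Python, from workcell import env, eyes gives the robot as it stands.
- The arm moves only by the tool send_rows, never from a script. Its argument "targets" is text: rows parted by semicolons, each of 7 numbers parted by spaces: the shift along the tool's x, y, z in m, then the turn, a rotation vector about the tool's x, y, z in degrees, then the opening in per cent of the stroke, from 0 (shut) to 100 (fully open). A call has 1 to 12 rows; each row is the pose to reach, as a shift and turn from the pose commanded when the call began, along the tool's axes at that moment; what a row does not reach only later rows make up. A row lasts 1/12 s, in which the tool goes at most 41.7 mm and 7.16 degrees, less where a joint would pass 70% of its speed; a pose out of reach is approached as far as the arm can. A call with a gripper value outside its range is refused whole. The fingers move at their own pace and stop on an object; "grip_force" is the grip in N (left out, the last holds). Time passes only in rows, so rows that repeat a pose let the fingers close. It gives the time, the measured TCP pose, the force, the opening and the grip force at its end, in the units of the state.
- env.state(): the state, without advancing time (a new reading comes with each control period).
- eyes.grab_frame(name): name is "side" or "top" or "wrist"; returns a dict with "image" (480x640x3 uint8, blue, green, red), "fovy" (degrees; the focal length in pixels is half the picture's height over the tangent of half this angle, whatever the lens; pixels are square), "cx", "cy" (the principal point, pixels), "eye" and "attitude" of the camera in the world. Camera axes: x right, y up, looking along -z (the intrinsics and any distortion apply to the point x, -y, -z); pixel columns grow to the right and rows downward; lengths in mm; the calibration is good to about 2 mm. The wrist camera is an equidistant fisheye: a pixel r from the principal point sees the ray r / f radians off the axis. A picture is of the moment at which its call begins. There is no depth.
- env.job_done(): hands the job in; it is judged then, once.
The state is a dict: "time_s": time; "qpos": joint angles; "qvel": joint speeds; "effort": joint torques, N m; "ee_pos": TCP position; "ee_rot": TCP orientation; "force": force on the tool from outside, world axes, zero at the start; "torque": the same for the moment, N m; "gripper_width": finger opening in mm; "gripper_force": force on a finger pad.
Only numpy, scipy, OpenCV 4.12 (cv2) and the standard library are available. Lean on these libraries where they do the work, as an engineer would, in place of code of your own. Each camera call takes 0.05 s, during which the arm holds its last target. There are 200 camera calls.

## Task

The open corner of the upturned footstool has had its glue: first screw the cap of the glue bottle shut, clockwise until it stops, then stand the loose square leg upright in that corner, flat on the seat board, and press it snugly against both rails at once. Finish while still holding it pressed into the corner with a firm but moderate hand; do not let go. Leave the other things on the bench where they are.

Things in the scene. Friction and masses are not known exactly. Their poses are not given: they have to be found in the camera images.
- stool: upturned wooden footstool, held fast. Seat board 260 mm square, upper side 21 mm above the bench; on it a square of rails 18 mm thick, 62 mm high, 164 mm inside; fitted legs 36 mm square in three inside corners, tops 141 mm above the bench; the corner towards its +x, +y is empty. A holdfast 87 mm high stands 172 mm out on its -x side. Origin: bench height, mid stool; x, y along the rails
- corner (a point): the empty inside corner: the point on the seat board (21 mm above the bench) where the inner faces of rail_a and rail_b meet. Axes as the stool's: x points into rail_a, y into rail_b, z up. A seated leg has the middle of its underside at x -18, y -18, z 0 mm here
- rail_a: rail at the stool's +x side, 18 x 200 x 62 mm high. Origin: on the seat board at the middle of the rail's inner face; x points into the rail, axes as the stool's. A steady push of about 5 to 20 N by the leg is right; 50 N and more would spring the fresh joint
- rail_b: rail at the stool's +y side, 164 x 18 x 62 mm high. Origin: on the seat board at the middle of the rail's inner face; y points into the rail, axes as the stool's. The same push as on rail_a is right. Wet with glue, leg, rails and seat board slide easily on one another (friction about 0.2)
- leg: the loose square leg of the same wood, 36 x 36 x 120 mm tall, about 0.11 kg, standing on end on the bench with a small felt pad on top; any of its four sides may face the rails. Origin: centre of its underside, z up, x and y square to its sides
- cap (a joint): the turn of the screw cap on the glue bottle, rad: 0 is shut against its stop, positive is unscrewed (anticlockwise seen from above), at most 1.6. It turns stiffly (about 0.08 N m), stays where it is left, and neither rises nor comes off
- cap_grip (a point): middle of the ribbed screw cap, on its upright axis, 157 mm above the bench. Cap 38 mm across, 30 mm high (142 to 172 mm above the bench), a thin nozzle 20 mm higher. The axes turn with the cap: a raised mark on its top edge lies to -x; shut, it stands over a like mark on the bottle's shoulder
- caddy: plywood glue caddy, 165 x 92 x 50 mm high, screwed to the bench. The white bottle, 60 mm across, is fast in its pocket and cannot turn, its axis 47 mm to the caddy's -x; a steel brush pot, brush up to 122 mm high, 38 mm to its +x. Origin: centre of its underside; the bottle's mark lies to its -x
- turned_leg: round turned furniture leg standing on end, 40 mm across at its widest, 130 mm tall; a look-alike, not used here. Origin: centre of its underside
- offcut: short rectangular offcut of the same wood standing on end, 45 x 36 x 60 mm tall; not used here. Origin: centre of its underside
- try_square: try square lying flat: wooden stock 110 x 20 x 22 mm along its x, thin steel blade 24 x 150 mm along its +y. Origin: under the middle of the stock
- mallet: joiner's mallet lying down: head 85 x 130 x 60 mm, handle 26 mm thick reaching 240 mm to its -x. Origin: under the middle of the head
- block_plane: steel block plane, 160 x 48 mm, 50 mm tall. Origin: centre of its underside
- tape_measure: tape measure in a black case, 66 x 36 x 62 mm tall. Origin: centre of its underside
- bar_clamp: steel bar clamp lying flat, bar 300 mm along its x, jaws 85 mm to its -y, 25 mm thick. Origin: under the middle of the bar
There are look-alikes about, which are no part of the job. What is shaped like the leg but purple is not meant.

How it is judged:
By the outcome, as a careful person would: the job done as asked, in the order asked, and still so for the second after the job is handed in, while the arm keeps its last pose, push and grip.
It also fails if it takes over 58 s, if anything falls off the work surface, if the arm or the gripper's body presses on something with over 40 N, if the wrist force passes 120 N, or if a joint passes its speed limit or range.

## Working session

There is one attempt and no reset: what is moved stays moved. The work goes in short steps, Python scripts to look and compute and a tool call to move; the robot and the scene stay as the last step left them, time stands still between calls to the robot, and variables do not carry over. Pictures are saved under pics/ and viewed, at most 10 in all, crops included, and the job is handed in when it is done.

Besides the shell and the picture viewer there is one more tool, called after "Call:" as name(argument=value, ...) on one line, values as JSON. send_rows: Moves the arm, as the interface text tells. Its arguments: {"type":"object","properties":{"targets":{"type":"string"},"grip_force":{"type":"number"}},"required":["targets"]}

```bash
ls; mkdir -p pics; cat > h.py <<'E'
import numpy as np, cv2
from scipy.spatial.transform import Rotation as R
from workcell import env, eyes
def grab(n,save=None):
    f=eyes.grab_frame(n)
    if save: cv2.imwrite('pics/'+save,f['image'])
    return f
def att(f):
    a=np.array(f['attitude'],float)
    if a.shape==(3,3): return a
    return R.from_euler('xyz',a,degrees=True).as_matrix()
def ray(f,u,v,wrist=False):
    F=240/np.tan(np.radians(f['fovy']/2)); x,y=(u-f['cx'])/F,(v-f['cy'])/F
    if wrist:
        r=np.hypot(x,y); s=np.sin(r)/r if r>1e-9 else 1; d=np.array([x*s,-y*s,-np.cos(r)])
    else: d=np.array([x,-y,-1.])
    return np.array(f['eye'],float),att(f)@d
def onz(f,u,v,z,wrist=False):
    e,d=ray(f,u,v,wrist); return e+d*(z-e[2])/d[2]
E
python3 - <<'E'
from h import *
for n in('top','side','wrist'):
    f=grab(n,n+'0.png'); print(n,{k:v for k,v in f.items() if k!='image'})
print(env.state())
E
```

```text
pics
top {'fovy': 43.689556718627614, 'cx': 318.0295514407037, 'cy': 234.64629042908, 'eye': array([ 402.58430255,   35.18124949, 1730.03276743]), 'attitude': array([  3.95476287,   0.29487075, -88.68899671])}
side {'fovy': 53.92840665810584, 'cx': 321.31269275896807, 'cy': 239.60986594993193, 'eye': array([ 144.35002376, -699.10913103,  961.51909802]), 'attitude': array([ 44.85533224,  -1.12697076, -24.82240023])}
wrist {'fovy': 65.70646984690485, 'cx': 319.7039551215027, 'cy': 238.41362386689948, 'eye': array([ 70.14515403, 574.33485074, 384.47278443]), 'attitude': array([-13.80482068,   0.12269945,  76.27679403])}
{'time_s': 0.15, 'qpos': array([ 7.51142696e+01,  1.83429196e+01,  8.96901340e+01, -1.33731261e-03,
        7.20418842e+01, -1.14593735e+00]), 'qvel': array([-0.05666289, -0.18286782, -0.26082024, -0.0331177 , -0.00411413,
        0.0047911 ]), 'effort': array([-3.85508229e-04, -4.12772369e+01, -2.32153881e+01,  7.27543887e-02,
        4.33063530e-02, -1.02362642e-04]), 'ee_pos': array([136.48219568, 558.18924942, 213.31794726]), 'ee_rot': array([-1.79925052e+02, -2.27317961e-04,  1.66260620e+02]), 'force': array([-0.51264371,  0.09619145, -0.03696621]), 'torque': array([ 0.00194902, -0.04125455,  0.01530147]), 'gripper_force': 0.0, 'gripper_width': 91.31181202304533}
```

View pics/top0.png

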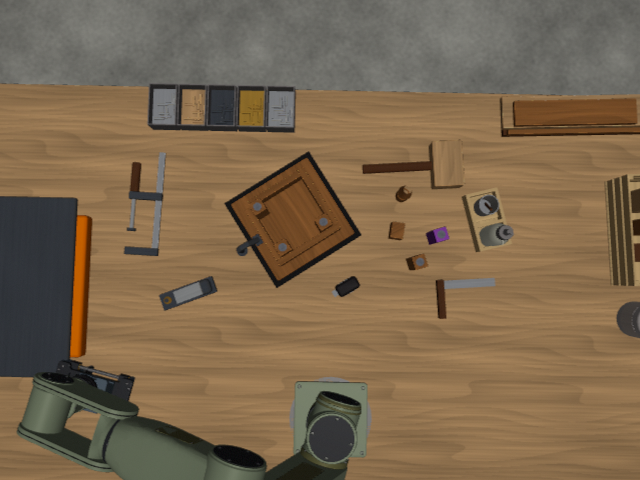

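View pics/side0.png

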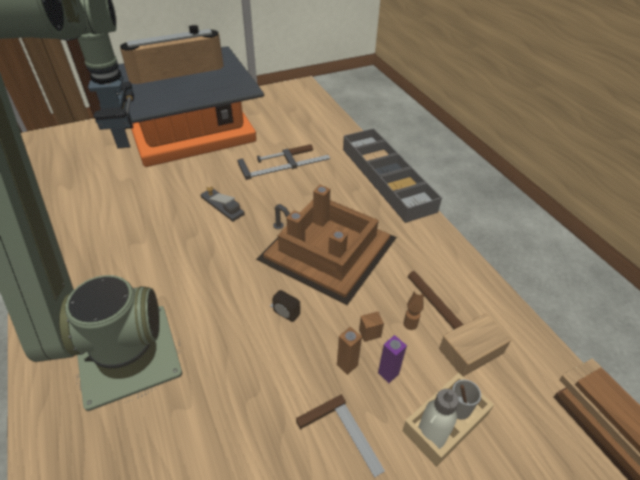

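The pictures show, in the top view: the leg (square, grey pad) at (417,261), with look-alikes purple post (437,235), offcut (397,230) and turned leg (403,193). The cap is at about (506,232), and the stool's empty corner at about (303,180). In the side view the leg is at (348,350). I choose the brown tall square one with the pad; next I measure it and check it in a crop.

```bash
cat >> h.py <<'E'
def move(p,yaw,cmd=None):
    "print tool-frame shift (m) and turn (deg) from the present pose to TCP p, tool down at yaw"
    s=env.state(); p0=np.array(s['ee_pos']) if cmd is None else np.array(cmd[:3])
    R0=R.from_euler('xyz',[180,0,s['ee_rot'][2]] ,degrees=True) if cmd is None else R.from_euler('xyz',[180,0,cmd[3]],degrees=True)
    R1=R.from_euler('xyz',[180,0,yaw],degrees=True)
    print('shift m',np.round(R0.inv().apply(np.array(p)-p0)/1000,4),'turn',np.round((R0.inv()*R1).as_rotvec(degrees=True),2))
E
python3 - <<'E'
from h import *
im=cv2.imread('pics/top0.png'); s=cv2.imread('pics/side0.png')
a=cv2.resize(im[170:290,380:520],None,fx=4,fy=4,interpolation=cv2.INTER_CUBIC)
cv2.imwrite('pics/crop.png',a)
f=eyes.grab_frame('top'); g=eyes.grab_frame('side')
P=lambda u,v,z:print(np.round(onz(f,u,v,z)))
P(418,262,120);P(506,232,172);P(397,229,60);P(403,193,130);P(437,235,120)
for c in((308,153),(360,235),(277,287),(226,203)):P(*c,21)
for c in((258,208),(323,223),(283,247)):P(*c,141)
print('side',onz(g,350,336,120),onz(g,446,395,172))
E
```

```text
[ 446. -224.  120.]
[ 528. -444.  172.]
[ 539. -174.   60.]
[ 630. -180.  130.]
[ 520. -274.  120.]
[756.  81.  21.]
[522. -73.  21.]
[369. 160.  21.]
[606. 313.  21.]
[580. 208. 141.]
[544.  33. 141.]
[477. 138. 141.]
side [ 446.41674393 -228.63832709  120.        ] [ 527.97253293 -437.9789753   172.        ]
```

View pics/crop.png

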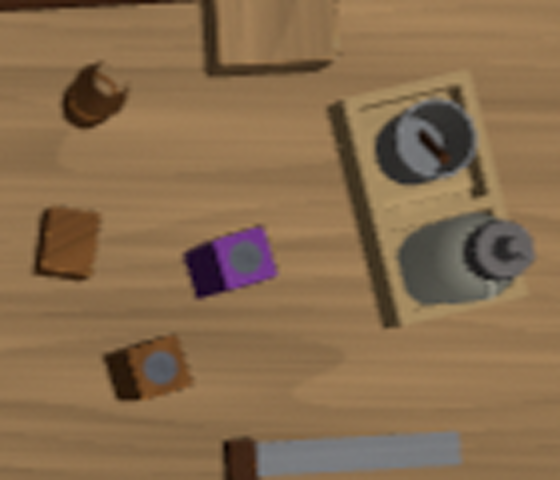

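```bash
python3 - <<'E'
from h import *
move((480,100,280),150,(136.57,558.56,213.98,166.26))
move((528,-441,260),140,(480,100,280,150))
E
```

```text
shift m [-0.4425 -0.3639 -0.066 ] turn [-0.   -0.   16.26]
shift m [-0.3121 -0.4445  0.02  ] turn [ 0. -0. 10.]
```

Call:
send_rows(targets="-0.4 -0.33 -0.066 0 0 16 100;-0.4 -0.33 -0.066 0 0 16 100;-0.4 -0.33 -0.066 0 0 16 100;-0.4 -0.33 -0.066 0 0 16 100;-0.4 -0.33 -0.066 0 0 16 100;-0.4 -0.33 -0.066 0 0 16 100;-0.4 -0.33 -0.066 0 0 16 100;-0.4 -0.33 -0.066 0 0 16 100;-0.4 -0.33 -0.066 0 0 16 100;-0.4 -0.33 -0.066 0 0 16 100;-0.4 -0.33 -0.066 0 0 16 100;-0.4 -0.33 -0.066 0 0 16 100")

```text
time_s: 1.25
ee_pos: [433.9, 159.2, 277.5]
ee_rot: [180.0, 0.0, 150.3]
force: [1.4, 1.4, 0.3]
gripper_width: 91.1
gripper_force: 0.0
```

```bash
python3 - <<'E'
from h import *
print(env.state()['ee_pos'],env.state()['ee_rot'])
move((528,-441,260),140)
E
```

```text
[433.9424993  159.16709136 277.54341719] [1.79963711e+02 1.52472965e-02 1.50255533e+02]
shift m [-0.3794 -0.4744  0.0175] turn [ 0.   -0.   10.26]
```

Call:
send_rows(targets="-0.26 -0.33 0.01 0 0 10 100;-0.26 -0.33 0.01 0 0 10 100;-0.26 -0.33 0.01 0 0 10 100;-0.26 -0.33 0.01 0 0 10 100;-0.26 -0.33 0.01 0 0 10 100;-0.26 -0.33 0.01 0 0 10 100;-0.26 -0.33 0.01 0 0 10 100;-0.26 -0.33 0.01 0 0 10 100;-0.26 -0.33 0.01 0 0 10 100;-0.26 -0.33 0.01 0 0 10 100;-0.26 -0.33 0.01 0 0 10 100;-0.26 -0.33 0.01 0 0 10 100")

```text
time_s: 2.25
ee_pos: [495.1, -256.5, 266.1]
ee_rot: [-180.0, -0.1, 140.0]
force: [-0.3, 0.2, -0.4]
gripper_width: 91.5
gripper_force: 0.0
```

```bash
python3 - <<'E'
from h import *
print(env.state()['ee_pos'],env.state()['qvel'])
move((528,-441,260),140)
f=grab('wrist','w1.png')
E
```

```text
[ 495.12231091 -256.48424266  266.10794555] [ 2.88060558 -1.90372084  2.04010373  1.28320015  0.71321369  0.65233023]
shift m [-0.1437 -0.1203  0.0061] turn [-0.   -0.    0.05]
```

View pics/w1.png

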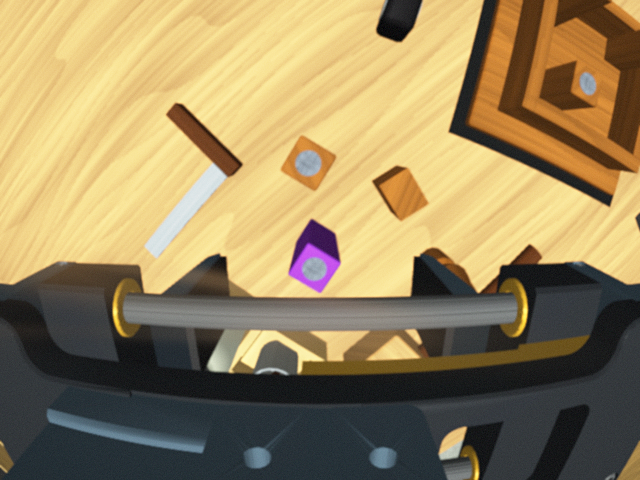

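The wrist view shows the leg with its pad at (308,161), the purple post at (315,268) and the offcut at (402,192). The gripper hides everything below row 300, so the cap needs an offset view. I measure the leg here.

```bash
cat >> h.py <<'E'
def toprect(f,seed,z,box=45,wrist=True,show=None):
    "min-area rectangle (world, at height z) of the brown top face about the seed pixel"
    im=f['image']; u,v=seed; hsv=cv2.cvtColor(im,cv2.COLOR_BGR2HSV)
    print('hsv near',hsv[v,u],hsv[v-18,u],hsv[v,u+18])
    return hsv
E
python3 - <<'E'
from h import *
im=cv2.imread('pics/w1.png'); h=cv2.cvtColor(im,cv2.COLOR_BGR2HSV)
for p in((308,145),(290,167),(326,160),(312,180),(308,161),(260,160),(308,120),(320,190)): print(p,h[p[1],p[0]])
cv2.imwrite('pics/c1.png',cv2.resize(im[110:230,260:440],None,fx=4,fy=4,interpolation=cv2.INTER_CUBIC))
f=eyes.grab_frame('wrist'); print(np.round(f['eye']),f['attitude'])
print('pad',onz(f,308,161,120,True),'centre at 172',onz(f,320,238,172,True),onz(f,320,200,172,True))
E
```

```text
(308, 145) [ 16 186 215]
(290, 167) [ 16 189 208]
(326, 160) [ 15 188 197]
(312, 180) [ 16 184 212]
(308, 161) [104  35 181]
(260, 160) [ 20 121 230]
(308, 120) [ 21 113 238]
(320, 190) [ 23 106 244]
[ 442. -212.  438.] [-1.37203245e+01  7.63845842e-03  5.01677876e+01]
pad [ 443.60353547 -226.10891255  120.        ] centre at 172 [ 492.11677248 -253.33334329  172.        ] [ 470.47476331 -235.2872208   172.        ]
```

View pics/c1.png

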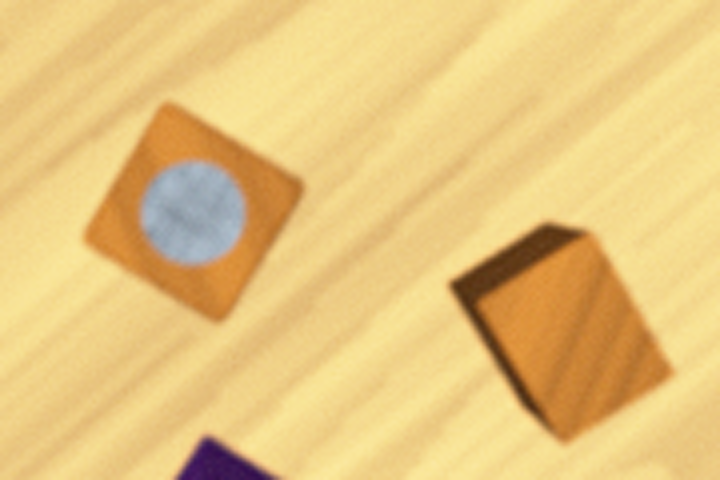

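The crop confirms the chosen leg: a brown square top with a grey pad at crop (193,213). The offcut has no pad, and the purple post is separate.

```bash
cat >> h.py <<'E'
def rect(f,mask,z,seed):
    cs,_=cv2.findContours(mask,cv2.RETR_EXTERNAL,cv2.CHAIN_APPROX_NONE)
    c=[c for c in cs if cv2.pointPolygonTest(c,seed,False)>=0][0][:,0]
    w=np.array([onz(f,u,v,z,True)[:2] for u,v in c.astype(float)],np.float32)
    return cv2.minAreaRect(w),w
E
python3 - <<'E'
from h import *
f=eyes.grab_frame('wrist'); h=cv2.cvtColor(f['image'],cv2.COLOR_BGR2HSV)
m=((h[...,1]>150)|(h[...,0]>60)).astype(np.uint8)*255
m=cv2.morphologyEx(m,cv2.MORPH_OPEN,np.ones((3,3)))
print(rect(f,m,120,(308.,161.))[0])
s=env.state(); p=np.array(s['ee_pos']); Rt=R.from_euler('xyz',s['ee_rot'],degrees=True)
for v in(120,150,180): print(v,Rt.inv().apply(onz(f,320,v,172,True)-p).round())
o=Rt.inv().apply(onz(f,320,160,172,True)-p)[0]; o=np.array([o*np.cos(np.radians(140)),o*np.sin(np.radians(140))])
t=np.array([528,-441])-o; print(t,np.hypot(*t)); move((*t,266),140)
E
```

```text
((444.9836120605469, -229.23146057128906), (35.514564514160156, 35.4068603515625), 18.754791259765625)
120 [88. -1. 95.]
150 [67. -1. 95.]
180 [45. -1. 95.]
[ 573.7645854  -479.40104673] 747.6838657281231
shift m [-0.205  -0.1238  0.001 ] turn [ 0.   -0.    0.31]
```

Call:
send_rows(targets="-0.205 -0.124 0 0 0 0 100;-0.205 -0.124 0 0 0 0 100;-0.205 -0.124 0 0 0 0 100;-0.205 -0.124 0 0 0 0 100;-0.205 -0.124 0 0 0 0 100;-0.205 -0.124 0 0 0 0 100;-0.205 -0.124 0 0 0 0 100;-0.205 -0.124 0 0 0 0 100;-0.205 -0.124 0 0 0 0 100;-0.205 -0.124 0 0 0 0 100")

```text
time_s: 3.23
ee_pos: [574.0, -478.6, 268.1]
ee_rot: [180.0, 0.0, 140.4]
force: [-0.1, -0.1, 0.2]
gripper_width: 91.2
gripper_force: 0.0
```

```bash
python3 - <<'E'
from h import *
f=grab('wrist','w2.png')
im=f['image'];cv2.imwrite('pics/c2.png',cv2.resize(im[60:300,160:480],None,fx=2.5,fy=2.5,interpolation=cv2.INTER_CUBIC))
print(np.round(f['eye']))
E
```

```text
[ 521. -436.  439.]
```

View pics/c2.png

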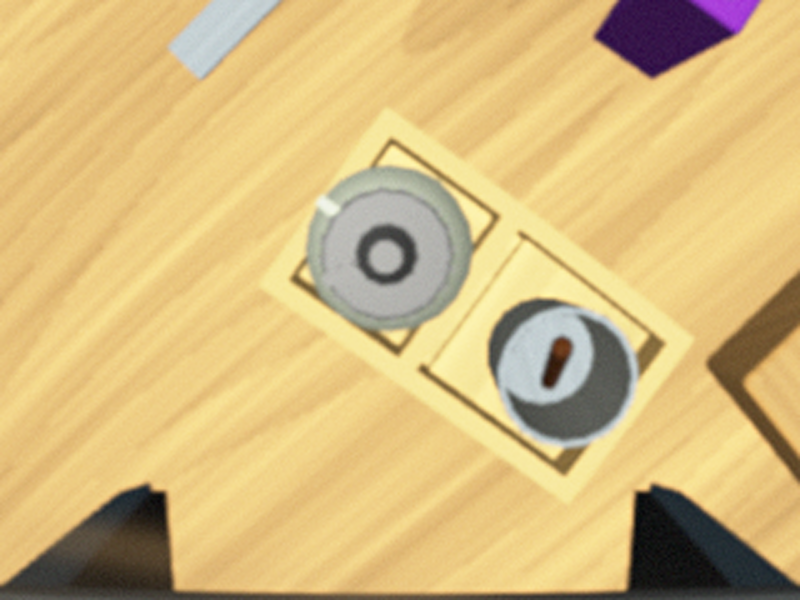

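The crop shows the cap centre at crop (386,253), the shoulder mark at (327,207), and a faint cap mark near (333,265), so about 50° open. I check this numerically.

```bash
python3 - <<'E'
from h import *
f=eyes.grab_frame('wrist'); g=cv2.cvtColor(f['image'],cv2.COLOR_BGR2GRAY).astype(np.float32)
c0=(314.4,161.2); a=np.radians(np.arange(0,360,5))
for r in(20,22,23,24,25,26,27,29,31):
    v=cv2.remap(g,(c0[0]+r*np.cos(a)).astype(np.float32)[None],(c0[1]-r*np.sin(a)).astype(np.float32)[None],1)[0]
    print(r,'med',np.median(v).round(),'odd angles',[(int(np.degrees(a[i]).round()),int(v[i]-np.median(v))) for i in np.argsort(-abs(v-np.median(v)))[:5]])
cs=cv2.HoughCircles(cv2.resize(f['image'],None,fx=4,fy=4,interpolation=2)[...,1][400:900,1000:1500],cv2.HOUGH_GRADIENT,1.5,20,param1=80,param2=40,minRadius=90,maxRadius=140)
print(None if cs is None else [(np.array([c[0]+1000,c[1]+400,c[2]])/4).round(1) for c in cs[0][:3]])
print('cap',onz(f,*c0,172,True),'nozzle',onz(f,*c0,192,True), 'r mm', [np.linalg.norm(onz(f,c0[0]+k,c0[1],172,True)-onz(f,*c0,172,True)) for k in(25,26)])
m=onz(f,160+327/2.5,60+207/2.5,140,True);print('shoulder mark',m)
E
```

```text
20 med 181.0 odd angles [(135, 9), (125, 8), (155, 8), (115, 7), (290, -7)]
22 med 181.0 odd angles [(115, 10), (140, 10), (125, 9), (150, 9), (155, 8)]
23 med 180.0 odd angles [(120, 8), (145, 8), (115, 7), (105, 7), (95, 7)]
24 med 173.0 odd angles [(205, 13), (200, 12), (140, 9), (95, 9), (280, -9)]
25 med 158.0 odd angles [(205, 28), (200, 26), (140, 22), (210, 15), (170, 12)]
26 med 154.0 odd angles [(140, 50), (205, 30), (200, 28), (145, 24), (135, 23)]
27 med 167.0 odd angles [(140, 65), (145, 39), (135, 34), (315, -25), (85, 23)]
29 med 166.0 odd angles [(140, 74), (145, 58), (135, 44), (120, 28), (115, 27)]
31 med 168.0 odd angles [(140, 72), (260, -54), (145, 53), (255, -49), (275, 40)]
[array([315.8, 159.8,  33.5], dtype=float32), array([319.6, 167.3,  33.9], dtype=float32), array([320.7, 161.3,  34.8], dtype=float32)]
cap [ 525.46065053 -444.80537821  172.        ] nozzle [ 525.11668162 -444.1485636   192.        ] r mm [np.float64(17.892870206416017), np.float64(18.610117602834528)]
shoulder mark [ 502.45318762 -450.81918095  140.        ]
```

```bash
python3 - <<'E'
from h import *
move((525.4,-444.6,225),140.4);move((525.4,-444.6,147),140.4)
E
```

```text
shift m [ 0.0593 -0.0044  0.0434] turn [ 0.    0.   -0.04]
shift m [ 0.0593 -0.0044  0.1214] turn [ 0.    0.   -0.04]
```

Call:
send_rows(targets="0.059 -0.0045 0.043 0 0 0 100;0.059 -0.0045 0.043 0 0 0 100;0.059 -0.0045 0.043 0 0 0 100;0.059 -0.0045 0.08 0 0 0 80;0.059 -0.0045 0.121 0 0 0 70;0.059 -0.0045 0.121 0 0 0 65;0.059 -0.0045 0.121 0 0 0 60;0.059 -0.0045 0.121 0 0 0 60")

```text
time_s: 4.0
ee_pos: [526.6, -447.1, 148.6]
ee_rot: [-180.0, 0.2, 140.3]
force: [0.6, -0.3, -0.4]
gripper_width: 60.7
gripper_force: 0.0
```

Call:
send_rows(targets="0 0 0 0 0 0 0;0 0 0 0 0 0 0;0 0 0 0 0 0 0;0 0 0 0 0 0 0;0 0 0 0 0 0 0;0 0 0 0 0 0 0", grip_force=25)

```text
time_s: 4.5
ee_pos: [527.9, -445.5, 148.3]
ee_rot: [179.8, 0.2, 140.2]
force: [2.9, 5.4, 4.9]
gripper_width: 37.2
gripper_force: 25.0
```

Call:
send_rows(targets="0 0 0 0 0 5 0;0 0 0 0 0 10 0;0 0 0 0 0 15 0;0 0 0 0 0 20 0;0 0 0 0 0 25 0;0 0 0 0 0 30 0;0 0 0 0 0 35 0;0 0 0 0 0 40 0;0 0 0 0 0 45 0;0 0 0 0 0 50 0;0 0 0 0 0 53 0;0 0 0 0 0 53 0")

```text
time_s: 5.5
ee_pos: [526.9, -446.0, 148.3]
ee_rot: [179.8, -0.0, 87.2]
force: [1.8, 3.9, 6.1]
gripper_width: 37.4
gripper_force: 25.0
```

```bash
python3 - <<'E'
from h import *
s=env.state();print(s['ee_rot'],s['torque'],s['force'],s['effort'][5])
E
```

```text
[ 1.79777147e+02 -5.23244165e-03  8.72041302e+01] [ 0.63736295 -0.21636202 -0.05850962] [1.83234962 3.86701516 6.08711981] 0.3090690728276968
```

Call:
send_rows(targets="0 0 0 0 0 3 0;0 0 0 0 0 6 0;0 0 0 0 0 8 0;0 0 0 0 0 10 0;0 0 0 0 0 12 0;0 0 0 0 0 12 0")

```text
time_s: 6.0
ee_pos: [526.2, -447.5, 148.3]
ee_rot: [179.8, 0.2, 75.4]
force: [0.4, 0.6, 5.5]
gripper_width: 37.2
gripper_force: 25.0
```

```bash
python3 - <<'E'
from h import *
s=env.state();print(s['ee_rot'],s['torque'],s['force'],s['effort'][5])
E
```

```text
[1.79811365e+02 1.50646364e-01 7.53719761e+01] [-0.07551791  0.05878241  0.44736825] [0.36262936 0.58843867 5.45467467] 0.6752703711390495
```

Torque rose to 0.45 N m at 65°, which agrees with the mark, so the cap is at its stop. I release, rise and check.

Call:
send_rows(targets="0 0 0 0 0 0 60;0 0 0 0 0 0 60;0 0 0 0 0 0 60;0 0 -0.04 0 0 0 60;0 0 -0.08 0 0 0 60;-0.03 0 -0.115 0 0 0 60;-0.06 0 -0.115 0 0 0 60;-0.06 0 -0.115 0 0 0 60;-0.06 0 -0.115 0 0 0 60;-0.06 0 -0.115 0 0 0 60")

```text
time_s: 6.83
ee_pos: [509.8, -504.2, 259.8]
ee_rot: [-179.9, -0.1, 75.2]
force: [0.0, 0.1, 0.1]
gripper_width: 55.0
gripper_force: 0.0
```

```bash
python3 - <<'E'
from h import *
s=env.state();print(s['ee_pos'],s['ee_rot'])
f=grab('wrist','w3.png')
im=f['image'];cv2.imwrite('pics/c3.png',cv2.resize(im[80:260,220:440],None,fx=3,fy=3,interpolation=cv2.INTER_CUBIC))
E
```

```text
[ 509.79644731 -504.2212349   259.84715114] [-1.79898162e+02 -1.00227954e-01  7.52432904e+01]
```

View pics/c3.png

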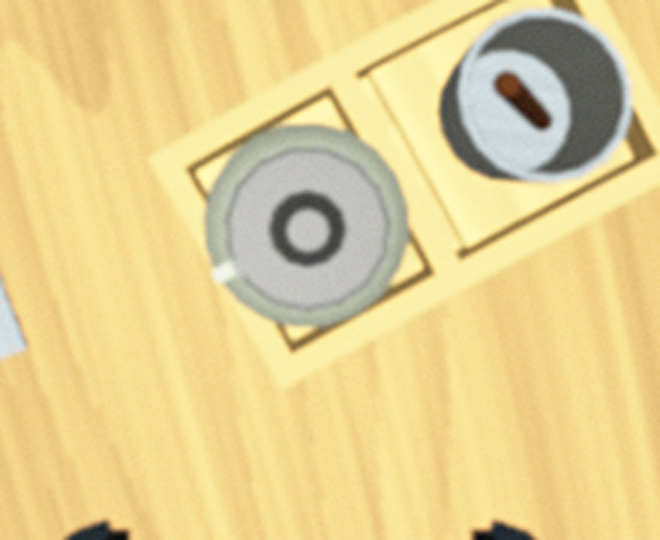

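Shoulder mark at crop (225,272), cap centre (307,229); the cap mark isn't visible by eye. I check the rim numerically and work out the leg move.

```bash
python3 - <<'E'
from h import *
g=cv2.cvtColor(cv2.imread('pics/w3.png'),cv2.COLOR_BGR2GRAY).astype(np.float32)
c0=(220+307/3,80+229/3); a=np.radians(np.arange(0,360,5))
for r in(24,25,26,27,28,30):
    v=cv2.remap(g,(c0[0]+r*np.cos(a)).astype(np.float32)[None],(c0[1]-r*np.sin(a)).astype(np.float32)[None],1)[0]
    print(r,'odd',[(int(np.degrees(a[i]).round()),int(v[i]-np.median(v))) for i in np.argsort(-(v-np.median(v)))[:7]])
move((445,-229,230),108.75);move((445,-229,69),108.75)
E
```

```text
24 odd [(210, 8), (220, 8), (190, 8), (215, 7), (175, 7), (150, 7), (205, 6)]
25 odd [(210, 18), (205, 15), (150, 12), (165, 11), (170, 10), (155, 9), (175, 9)]
26 odd [(210, 30), (205, 29), (215, 15), (150, 12), (200, 11), (125, 10), (145, 8)]
27 odd [(205, 35), (210, 34), (215, 16), (280, 14), (200, 14), (300, 13), (260, 12)]
28 odd [(205, 41), (210, 35), (200, 15), (215, 8), (260, 8), (225, 7), (230, 7)]
30 odd [(205, 58), (210, 48), (200, 18), (160, 10), (170, 8), (135, 7), (140, 7)]
shift m [ 0.2492 -0.1327  0.0298] turn [  0.     0.   -33.47]
shift m [ 0.2492 -0.1327  0.1908] turn [  0.     0.   -33.47]
```

The marks line up at 207°, so the cap is shut. Now the leg.

Call:
send_rows(targets="0.249 -0.133 0.03 0 0 -33.5 85;0.249 -0.133 0.03 0 0 -33.5 85;0.249 -0.133 0.03 0 0 -33.5 85;0.249 -0.133 0.03 0 0 -33.5 85;0.249 -0.133 0.03 0 0 -33.5 85;0.249 -0.133 0.03 0 0 -33.5 85;0.249 -0.133 0.03 0 0 -33.5 85;0.249 -0.133 0.03 0 0 -33.5 85;0.249 -0.133 0.03 0 0 -33.5 85;0.249 -0.133 0.03 0 0 -33.5 85")

```text
time_s: 7.72
ee_pos: [445.3, -229.9, 231.2]
ee_rot: [180.0, 0.0, 108.8]
force: [0.1, -0.7, -0.3]
gripper_width: 77.9
gripper_force: 0.0
```

```bash
python3 - <<'E'
from h import *
move((445,-229,69),108.75)
E
```

```text
shift m [0.0009 0.     0.1622] turn [ 0.   -0.    0.09]
```

Call:
send_rows(targets="0.001 0 0.04 0 0 0 85;0.001 0 0.08 0 0 0 85;0.001 0 0.12 0 0 0 85;0.001 0 0.15 0 0 0 85;0.001 0 0.162 0 0 0 85;0.001 0 0.162 0 0 0 85;0.001 0 0.162 0 0 0 85")

```text
time_s: 8.3
ee_pos: [444.9, -230.0, 68.5]
ee_rot: [-180.0, -0.0, 108.7]
force: [0.6, -0.5, 0.7]
gripper_width: 77.5
gripper_force: 0.0
```

Call:
send_rows(targets="0 0 0 0 0 0 0;0 0 0 0 0 0 0;0 0 0 0 0 0 0;0 0 0 0 0 0 0;0 0 0 0 0 0 0;0 0 0 0 0 0 0;0 0 0 0 0 0 0", grip_force=30)

```text
time_s: 8.88
ee_pos: [444.7, -229.0, 69.3]
ee_rot: [180.0, 0.0, 108.8]
force: [0.1, -0.3, 4.2]
gripper_width: 36.0
gripper_force: 30.0
```

```bash
python3 - <<'E'
from h import *
s=env.state();print(s['ee_pos'],s['force'])
move((737,0,300),123.4)
E
```

```text
[ 444.66518645 -228.96697133   69.27998603] [ 0.11821622 -0.28476976  4.24966807]
shift m [ 0.1227  0.3505 -0.2307] turn [  0.     0.   -14.63]
```

Call:
send_rows(targets="0 0 -0.03 0 0 0 0;0 0 -0.07 0 0 0 0;0 0 -0.11 0 0 0 0;0 0 -0.15 0 0 0 0;0 0 -0.19 0 0 0 0;0 0 -0.225 0 0 -3 0;0.02 0.03 -0.23 0 0 -6 0;0.03 0.065 -0.23 0 0 -9 0;0.04 0.1 -0.23 0 0 -12 0;0.05 0.14 -0.23 0 0 -14.6 0;0.06 0.175 -0.23 0 0 -14.6 0;0.07 0.21 -0.23 0 0 -14.6 0")

```text
time_s: 9.88
ee_pos: [622.0, -93.8, 298.6]
ee_rot: [-180.0, -0.0, 123.4]
force: [-0.5, -0.2, -0.7]
gripper_width: 35.7
gripper_force: 30.0
```

```bash
python3 - <<'E'
from h import *
s=env.state();print(s['ee_pos'],s['force'],s['gripper_width'])
move((737,0,300),123.4)
E
```

```text
[621.98095667 -93.76661932 298.62865932] [-0.45635166 -0.22375856 -0.69557397] 35.74572223173126
shift m [ 0.015   0.1476 -0.0014] turn [ 0.    0.   -0.01]
```

Call:
send_rows(targets="0.004 0.035 0 0 0 0 0;0.008 0.07 0 0 0 0 0;0.012 0.105 0 0 0 0 0;0.015 0.135 0 0 0 0 0;0.015 0.148 0 0 0 0 0;0.015 0.148 0 0 0 0 0;0.015 0.148 0 0 0 0 0;0.015 0.148 0 0 0 0 0")

```text
time_s: 10.55
ee_pos: [735.5, -2.0, 298.9]
ee_rot: [-179.9, -0.0, 123.3]
force: [0.3, -0.4, -1.1]
gripper_width: 35.9
gripper_force: 30.0
```

```bash
python3 - <<'E'
from h import *
f=grab('wrist','w4.png'); s=env.state();print(s['ee_pos'],s['ee_rot'])
E
```

```text
[735.37885349  -2.25837927 299.40501169] [-1.79968542e+02 -7.33626588e-05  1.23303500e+02]
```

View pics/w4.png

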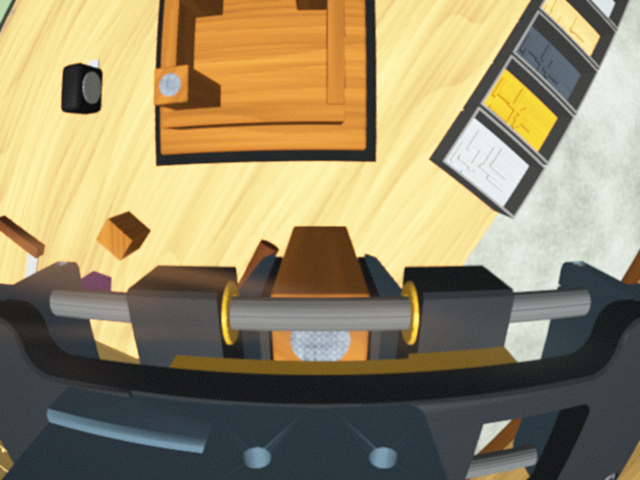

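The view shows the held leg at (320,290) and the stool. Rail_b is at columns ~328–345, rail_a at rows ~95–128, and the empty corner is near (328,105). One enlarged crop to pick the rail edges.

```bash
python3 - <<'E'
import cv2
im=cv2.imread('pics/w4.png')[20:140,230:390]
im=cv2.createCLAHE(3,(2,2)).apply(cv2.cvtColor(im,cv2.COLOR_BGR2GRAY))
cv2.imwrite('pics/c4.png',cv2.resize(im,None,fx=5,fy=5,interpolation=cv2.INTER_CUBIC))
E
```

```text
(no output)
```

View pics/c4.png

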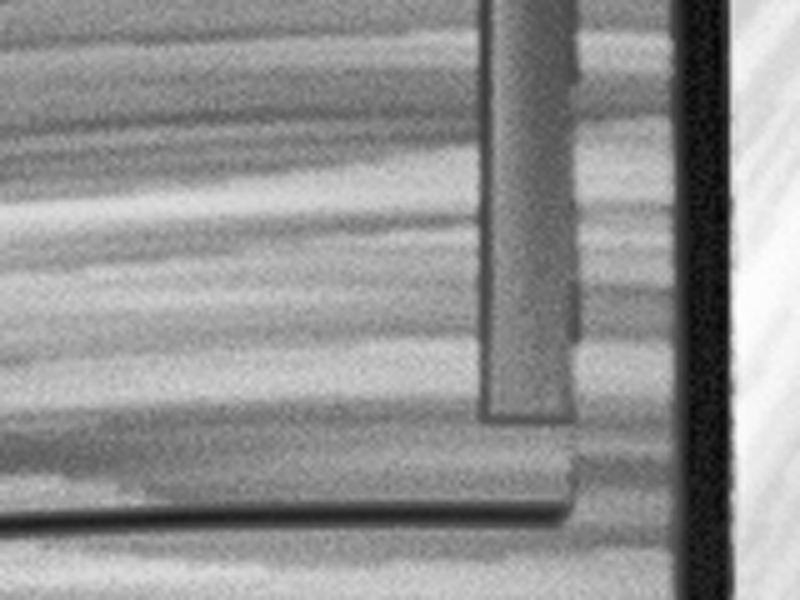

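The crop gives, at rail-top height: rail_b inner edge at column ≈328.7 and outer edge at 345.2; rail_a inner edge at row ≈103.6 and outer edge at 120.5.

```bash
python3 - <<'E'
from h import *
f=eyes.grab_frame('wrist'); P=lambda u,v,z=83:onz(f,u,v,z,True)
s=env.state();p=s['ee_pos'];print('tcp',p,s['ee_rot'][2])
C=P(328.7,103.6);O=P(345.2,103.6);A=P(340,120.5);print('corner',C,'thick',np.linalg.norm(O-C))
# rail_b inner/outer edges over their length: angle of stool
g=cv2.cvtColor(f['image'],cv2.COLOR_BGR2GRAY).astype(float)
# black board edge (right): outer top of board z=21, col of steepest fall
pts=[];lo=[]
for v in range(10,140,4):
    r=cv2.GaussianBlur(g[v:v+3].mean(0)[None],(5,1),0)[0]; u=360+np.argmin(np.diff(r[360:375]));pts.append(P(u+.5,v+1,21)[:2])
pts=np.array(pts);d=np.linalg.svd(pts-pts.mean(0))[2][0];print('x dir from board edge',np.degrees(np.arctan2(*-np.sign(d[0])*d[::-1]))+180)
th=np.degrees(np.arctan2(d[1],d[0]));th=th if th<0 else th-180
pts2=[]
for u in range(190,340,6):
    r=cv2.GaussianBlur(g[:,u:u+3].mean(1)[None],(5,1),0)[0]; v=112+np.argmin(np.diff(r[112:128])); pts2.append(P(u+1,v+.5)[:2])
pts2=np.array(pts2);vx=cv2.fitLine(pts2.astype(np.float32),cv2.DIST_HUBER,0,.01,.01).ravel();print('y dir from rail_a outer',np.degrees(np.arctan2(vx[1],vx[0])))
ex=np.array([np.cos(np.radians(th)),np.sin(np.radians(th))]);ey=np.array([-ex[1],ex[0]])
print('th',th,'rail_a thick',(vx[2:]-C[:2])@ex,'board edge past corner y (18+30=48?)',(pts.mean(0)-C[:2])@ey)
# fitted leg +x,-y : pad at (171,85), z141
L=P(171,85,141)[:2]-C[:2];print('fitted leg rel corner (expect -18,-146)',L@ex,L@ey)
E
```

```text
tcp [735.39593804  -2.3528181  299.6887367 ] 123.2905646907803
corner [678.71825459  98.14506151  83.        ] thick 16.997696880789093
x dir from board edge 303.2666896333919
y dir from rail_a outer 33.101627
th -56.7333103666081 rail_a thick 17.601520293109115 board edge past corner y (18+30=48?) 45.64285142436581
fitted leg rel corner (expect -18,-146) -17.364737463989613 -146.6161674233107
```

```bash
python3 - <<'E'
from h import *
move((634.4,107.3,299.5),123.2);move((634.4,107.3,97),123.2)
E
```

```text
shift m [ 0.1471 -0.0242  0.0002] turn [-0.   -0.    0.09]
shift m [ 0.1471 -0.0242  0.2027] turn [-0.   -0.    0.09]
```

Call:
send_rows(targets="0.04 -0.006 0 0 0 0 0;0.08 -0.012 0 0 0 0 0;0.12 -0.02 0 0 0 0 0;0.147 -0.024 0 0 0 0 0;0.147 -0.024 0.01 0 0 0 0;0.147 -0.024 0.04 0 0 0 0;0.147 -0.024 0.08 0 0 0 0;0.147 -0.024 0.12 0 0 0 0;0.147 -0.024 0.15 0 0 0 0;0.147 -0.024 0.18 0 0 0 0;0.147 -0.024 0.2 0 0 0 0;0.147 -0.024 0.2 0 0 0 0")

```text
time_s: 11.65
ee_pos: [631.9, 106.5, 94.3]
ee_rot: [-179.5, -0.2, 123.3]
force: [-1.1, -0.3, -2.3]
gripper_width: 36.1
gripper_force: 30.0
```

Call:
send_rows(targets="0 0 0 0 0 0 0;0 0 0.003 0 0 0 0;0 0 0.006 0 0 0 0;0 0 0.008 0 0 0 0;0 0 0.008 0 0 0 0")

```text
time_s: 12.07
ee_pos: [635.7, 108.3, 91.8]
ee_rot: [179.9, 0.0, 123.4]
force: [0.8, -0.2, -1.2]
gripper_width: 36.1
gripper_force: 30.0
```

```bash
cat >> h.py <<'E'
def rel():
    s=env.state();t=np.radians(-56.8);M=np.array([[np.cos(t),np.sin(t)],[-np.sin(t),np.cos(t)]])
    print('t',round(s['time_s'],2),'rel corner',(M@(s['ee_pos'][:2]-np.array([678.7,98.1]))).round(2),'z',s['ee_pos'][2].round(2),'F xy',(M@s['force'][:2]).round(2),'Fz',s['force'][2].round(2),'T xy',(M@s['torque'][:2]).round(2),'rot',s['ee_rot'].round(2),s['gripper_width'].round(2))
E
python3 -c "
from h import *
rel()"
```

```text
Traceback (most recent call last):
  File "h.py", line 38, in rel
    print('t',round(s['time_s'],2),'rel corner',(M@(s['ee_pos'][:2]-np.array([678.7,98.1]))).round(2),'z',s['ee_pos'][2].round(2),'F xy',(M@s['force'][:2]).round(2),'Fz',s['force'][2].round(2),'T xy',(M@s['torque'][:2]).round(2),'rot',s['ee_rot'].round(2),s['gripper_width'].round(2))
                                                                                                                                                                                                                                                                ^^^^^^^^^^^^^^^^^^^^^^^^
AttributeError: 'float' object has no attribute 'round'
```

Call:
send_rows(targets="0 0 0.001 0 0 0 0;0 0 0.002 0 0 0 0;0 0 0.003 0 0 0 0;0 0 0.003 0 0 0 0")

```text
time_s: 12.4
ee_pos: [636.1, 108.5, 90.3]
ee_rot: [179.9, 0.1, 123.4]
force: [-1.2, -0.3, 7.8]
gripper_width: 35.8
gripper_force: 30.0
```

```bash
sed -i "s/,s\['gripper_width'\].round(2))/,s['gripper_width'])/" h.py
python3 -c "
from h import *
rel()"
```

```text
t 12.4 rel corner [-31.99 -29.94] z 90.29 F xy [-0.38 -1.13] Fz 7.8 T xy [-0.52  0.13] rot [1.7987e+02 6.0000e-02 1.2337e+02] 35.75807174002216
```

Call:
send_rows(targets="-0.004 0.003 0 0 0 0 0;-0.008 0.006 0 0 0 0 0;-0.011 0.009 0 0 0 0 0;-0.013 0.011 0 0 0 0 0;-0.013 0.011 0 0 0 0 0;-0.013 0.011 0 0 0 0 0")

```text
time_s: 12.9
ee_pos: [653.0, 103.6, 90.3]
ee_rot: [179.8, 0.1, 123.4]
force: [-1.0, -0.8, 6.3]
gripper_width: 35.9
gripper_force: 30.0
```

```bash
python3 -c "
from h import *
rel()"
```

```text
t 12.9 rel corner [-18.7  -18.49] z 90.31 F xy [ 0.13 -1.22] Fz 6.33 T xy [-0.35 -0.05] rot [1.7982e+02 9.0000e-02 1.2336e+02] 35.935235070055796
```

Call:
send_rows(targets="-0.001 0.001 0 0 0 0 0;-0.002 0.002 0 0 0 0 0;-0.003 0.003 0 0 0 0 0;-0.003 0.003 0 0 0 0 0;-0.003 0.003 0 0 0 0 0")

```text
time_s: 13.32
ee_pos: [653.4, 103.5, 90.3]
ee_rot: [-179.8, -0.2, 123.3]
force: [-9.5, 1.6, 12.4]
gripper_width: 35.8
gripper_force: 30.0
```

```bash
python3 -c "
from h import *
rel()"
```

```text
t 13.32 rel corner [-18.38 -18.25] z 90.32 F xy [-6.51 -7.11] Fz 12.37 T xy [-1.31  1.1 ] rot [-179.83   -0.21  123.34] 35.76901126878983
```

Call:
send_rows(targets="-0.0007 0.0007 0 0 0 0 0;-0.0014 0.0014 -0.0005 0 0 0 0;-0.0014 0.0014 -0.0005 0 0 0 0;-0.0014 0.0014 -0.0005 0 0 0 0;-0.0014 0.0014 -0.0005 0 0 0 0")

```text
time_s: 13.73
ee_pos: [653.5, 103.4, 90.4]
ee_rot: [-179.6, -0.4, 123.3]
force: [-12.4, 1.8, 12.6]
gripper_width: 35.9
gripper_force: 30.0
```

```bash
cat >>h.py <<'E'
def tilt():
    z=R.from_euler('xyz',env.state()['ee_rot'],degrees=True).apply([0,0,1]);t=np.radians(-56.8)
    M=np.array([[np.cos(t),np.sin(t)],[-np.sin(t),np.cos(t)]]);print('bottom leans (deg) toward stool x,y',np.degrees(M@z[:2]).round(3))
E
python3 -c "
from h import *
rel();tilt()"
```

```text
t 13.73 rel corner [-18.3 -18.2] z 90.4 F xy [-8.28 -9.4 ] Fz 12.65 T xy [-1.66  1.53] rot [-179.64   -0.36  123.34] 35.91274429274195
bottom leans (deg) toward stool x,y [-0.356 -0.359]
```

Call:
send_rows(targets="0 0 0 -0.3 -0.3 0 0;0 0 0 -0.6 -0.6 0 0;0 0 0 -0.9 -0.9 0 0;0 0 0 -0.9 -0.9 0 0;0 0 0 -0.9 -0.9 0 0;0 0 0 -0.9 -0.9 0 0")

```text
time_s: 14.23
ee_pos: [653.4, 102.8, 90.2]
ee_rot: [179.5, 0.6, 123.3]
force: [-11.2, 2.1, 12.8]
gripper_width: 36.0
gripper_force: 30.0
```

```bash
python3 -c "
from h import *
rel();tilt()"
```

```text
t 14.23 rel corner [-17.81 -18.6 ] z 90.16 F xy [-7.88 -8.22] Fz 12.76 T xy [-2.22  1.28] rot [179.52   0.6  123.35] 36.043917289616545
bottom leans (deg) toward stool x,y [0.595 0.481]
```

Call:
send_rows(targets="0 0 0 0.25 0.25 0 0;-0.0005 0.0005 0 0.45 0.55 0 0;-0.001 0.001 0 0.45 0.55 0 0;-0.001 0.001 0 0.45 0.55 0 0;-0.001 0.001 0 0.45 0.55 0 0;-0.001 0.001 0 0.45 0.55 0 0")

```text
time_s: 14.73
ee_pos: [653.7, 102.9, 90.2]
ee_rot: [-179.9, -0.1, 123.3]
force: [-13.9, 2.0, 13.2]
gripper_width: 36.0
gripper_force: 30.0
```

```bash
python3 -c "
from h import *
rel();tilt()"
```

```text
t 14.73 rel corner [-17.69 -18.25] z 90.18 F xy [ -9.25 -10.54] Fz 13.17 T xy [-2.17  1.66] rot [-1.7995e+02 -6.0000e-02  1.2334e+02] 36.01660280142135
bottom leans (deg) toward stool x,y [-0.057 -0.053]
```

Call:
send_rows(targets="0 0 0 0 0 0 0;0 0 0 0 0 0 0;0 0 0 0 0 0 0;0 0 0 0 0 0 0;0 0 0 0 0 0 0;0 0 0 0 0 0 0")

```text
time_s: 15.23
ee_pos: [653.7, 102.9, 90.2]
ee_rot: [-179.9, -0.1, 123.3]
force: [-14.5, 2.0, 13.8]
gripper_width: 35.7
gripper_force: 30.0
```

```bash
python3 -c "
from h import *
rel();tilt()
f=grab('side'); a=cv2.resize(f['image'][150:310,230:430],None,fx=3.7,fy=3.7,interpolation=2); cv2.imwrite('pics/s5.png',a)"
```

```text
t 15.23 rel corner [-17.7  -18.25] z 90.17 F xy [ -9.62 -11.06] Fz 13.76 T xy [-2.17  1.66] rot [-1.7995e+02 -6.0000e-02  1.2334e+02] 35.736730832567844
bottom leans (deg) toward stool x,y [-0.059 -0.053]
```

View pics/s5.png

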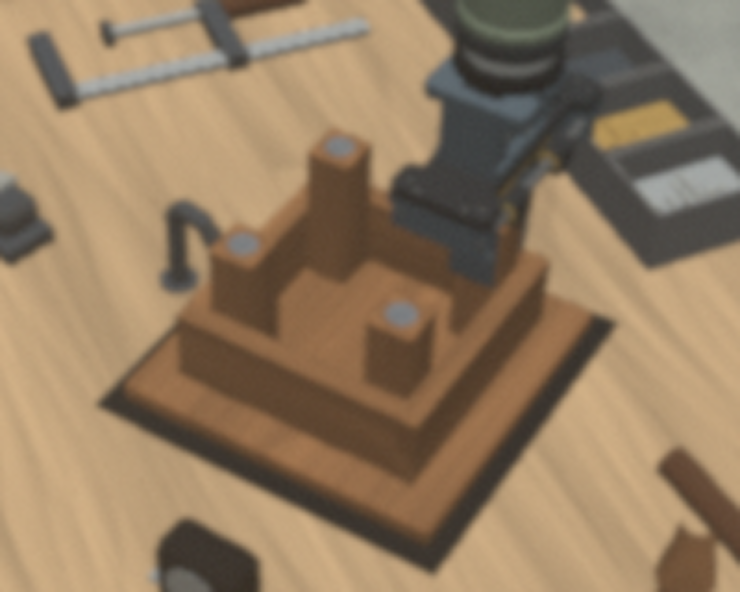

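The picture shows the gripper at crop (470,240) holding the leg in the empty corner. The leg is upright behind rail_a, and nothing else has moved. The forces are steady at about 10 N on each rail.

```bash
python3 -c "
from h import *
print(env.job_done())"
```

```text
the job is handed in; nothing more can be done
None
```

I screwed the cap shut to its stop, then stood the leg upright in the empty corner, where the arm still holds it at about 10 N against rail_a and 11 N against rail_b; the job is handed in.

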